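# Find the loose mould bolt and hold its keeper open

### The arm

A 6-joint arm with a two-finger parallel gripper is mounted at the origin on the work surface. World frame = base frame: x ahead of the robot, y to its left, z up, the work surface at z = 0. Lengths are in mm, angles in rad, forces in N, time in s.
With the tool pointing down it reaches from about 350 to 875 mm from the base axis. Payload 4.2 kg.
Tool frame: the origin (TCP) lies on the centre line of the jaws, within the pads' length; the fingertips stand 25 mm ahead of it and the grasp point (between the pads) lies 6 mm ahead of it; z points along the fingers, y is the direction in which the jaws open and shut (so a half turn about z gives the same grasp; the last joint's range is limited). The gripper opens to 85 mm and grips with 20 to 120 N. Pads are 22 mm wide; open, the fingers measure 114 mm over their backs; the gripper's body (76 mm by 85 mm) begins 54 mm behind the grasp point. The pads swing forward as they close: fully open they stand 13 mm farther back than shut.
Start: joints at [-0.859, 0.385, 0.008, 0, -1.194, -0.259], TCP at [273.44, -561.988, 256.312] pointing down, gripper open.
Joint ranges: [-3.14, 3.14], [-1.21, 2.06], [-1.07, 1.41], [-3.16, 2.05], [-2.99, -0.16], [-3.1, 3.1]. Speed limits (rad/s): [2.79, 2.79, 3.14, 3.14, 3.14, 3.14].

### API

Orientations are given as a unit quaternion [x, y, z, w].
In Python, from bench import arm gives the robot as it stands.
- The arm moves only by the tool drive_tool, never from a script. Its argument "plan" is a list of rows, each a list of 2 entries, a list of its own where there are three numbers: the shift along the tool's x, y, z in m, then the turn about the tool's z in degrees. A call has 1 to 12 rows; each row shifts and turns the commanded pose from where the row before left it, along the tool's axes as they then stand; what a row does not reach is not made up. A row lasts 1/8 s, in which the tool goes at most 62.5 mm and 10.7 degrees, less where a joint would pass 70% of its speed; a pose out of reach is approached as far as the arm can. A call with a gripper value outside its range is refused whole. "fingers" is the closure, from -1 (fully open) to 1 (shut), so that 0 is half open, set as the call begins (left out, the last holds). The fingers move at their own pace and stop on an object; the grip force is fixed at half the most. Time passes only in rows, so rows that do not move let the fingers close. It gives the time, the measured TCP pose, the force and the opening at its end, in the units of the state.
- arm.read_state(): the state, without advancing time (a new reading comes with each control period).
- arm.get_image(name): name is "scene" or "side" or "wrist"; returns a dict with "image" (384x512x3 uint8, red, green, blue), "K" (3x3 intrinsics, pixels), "dist" ([k1, k2, p1, p2, k3] as OpenCV has them; the pictures are not rectified), "R" (3x3) and "t" (3): a world point X has camera coordinates R X + t. Camera axes: x right, y down, z forward; pixel columns grow to the right and rows downward; lengths in mm; the calibration is good to about 2 mm. A picture is of the moment at which its call begins. There is no depth.
- arm.job_done(): hands the job in, once; it reports no verdict.
The state is a dict: "clock": time; "joints": joint angles; "joint_vel": joint speeds; "joint_efforts": joint torques, N m; "position": TCP position; "ee_rot": TCP orientation; "contact_force": force on the tool from outside, world axes, zero at the start; "wrist_torque": the same for the moment, N m; "gripper_width": finger opening in mm.
Only numpy, scipy, OpenCV 4.12 (cv2) and the standard library are available. Lean on these libraries where they do the work, as an engineer would, in place of code of your own. Each camera call takes 0.05 s, during which the arm holds its last target.

### The job

One of the three bolts that clamp the plaster mould has come loose: tap the bolts down on their heads until you find the one that sinks, then lift the hinged keeper frame round that bolt by its tab, about 45 degrees or more, and finish while still holding it open with the gripper, so that a workmate can retighten the bolt. Do not open the keeper of any bolt that has not been found loose, and leave the tools and castings around undisturbed.

Things in the scene. Friction and masses are not known exactly. Their poses are not given: they have to be found in the camera images.
- mould: two-part cream plaster mould, 200 (x) x 340 (y) x 80 mm high, fixed to the table, with a dark steel strap (120 x 330 mm, centred 5 mm toward the robot side) across its top; strap top 90 mm above the origin. Origin: centre of the underside; x points away from the robot side, y along the row of bolts, z up. The three bolts stand at x = 0, y = +100, 0, -100 mm. The keepers and bolts are its parts
- bolt_a (a joint): how far the left (mould's +y) bolt has sunk, m: 0 as found, at most 0.007. All three look alike. A tight bolt yields no more than about 1 mm however it is tapped; the loose one gives way straight down to a push of about 3 N, sinks 7 mm and stays sunk
- bolt_a_top (a point): centre of the top of the left (mould's +y) bolt's steel hexagon head, 22 mm across the flats; the top stands 112 mm above the mould's underside (14 mm above the top face of the keeper frame round it), and sinks with the bolt
- keeper_a (a joint): opening angle of the left (mould's +y) keeper, rad: 0 lying closed on the strap, grows as its tab end is lifted, stop at 1.25. An aluminium frame 48 mm wide and 86 mm long, 6 mm thick, lying round the bolt head with 16 mm of clear space each side of the bolt's axis; weighs about 90 g, free hinge, falls shut when let go
- keeper_a_tab (a point): middle of the left (mould's +y) keeper's upright lifting tab: a flat fin 10 mm thick along the mould's y, 22 mm along its x, on the robot-side end of the keeper, 46 mm from the bolt axis; its top is 40 mm above the hinge axis (37 mm above the keeper's top face); this point lies 15 mm below the tab's top, 22 mm above the keeper's top face, and swings with the keeper
- keeper_a_hinge (a point): hinge axis of the left (mould's +y) keeper, beyond the bolt (32 mm on the mould's +x side of it), 95 mm above the mould's underside; the axis runs along the mould's y. With the keeper closed the tab point is 78 mm from it along the mould's -x and 25 mm above it; positive joint values lift the tab up and over toward the mould's +x
- bolt_b (a joint): how far the middle bolt has sunk, m: 0 as found, at most 0.007. All three look alike. A tight bolt yields no more than about 1 mm however it is tapped; the loose one gives way straight down to a push of about 3 N, sinks 7 mm and stays sunk
- bolt_b_top (a point): centre of the top of the middle bolt's steel hexagon head, 22 mm across the flats; the top stands 112 mm above the mould's underside (14 mm above the top face of the keeper frame round it), and sinks with the bolt
- keeper_b (a joint): opening angle of the middle keeper, rad: 0 lying closed on the strap, grows as its tab end is lifted, stop at 1.25. An aluminium frame 48 mm wide and 86 mm long, 6 mm thick, lying round the bolt head with 16 mm of clear space each side of the bolt's axis; weighs about 90 g, free hinge, falls shut when let go
- keeper_b_tab (a point): middle of the middle keeper's upright lifting tab: a flat fin 10 mm thick along the mould's y, 22 mm along its x, on the robot-side end of the keeper, 46 mm from the bolt axis; its top is 40 mm above the hinge axis (37 mm above the keeper's top face); this point lies 15 mm below the tab's top, 22 mm above the keeper's top face, and swings with the keeper
- keeper_b_hinge (a point): hinge axis of the middle keeper, beyond the bolt (32 mm on the mould's +x side of it), 95 mm above the mould's underside; the axis runs along the mould's y. With the keeper closed the tab point is 78 mm from it along the mould's -x and 25 mm above it; positive joint values lift the tab up and over toward the mould's +x
- bolt_c (a joint): how far the right (mould's -y) bolt has sunk, m: 0 as found, at most 0.007. All three look alike. A tight bolt yields no more than about 1 mm however it is tapped; the loose one gives way straight down to a push of about 3 N, sinks 7 mm and stays sunk
- bolt_c_top (a point): centre of the top of the right (mould's -y) bolt's steel hexagon head, 22 mm across the flats; the top stands 112 mm above the mould's underside (14 mm above the top face of the keeper frame round it), and sinks with the bolt
- keeper_c (a joint): opening angle of the right (mould's -y) keeper, rad: 0 lying closed on the strap, grows as its tab end is lifted, stop at 1.25. An aluminium frame 48 mm wide and 86 mm long, 6 mm thick, lying round the bolt head with 16 mm of clear space each side of the bolt's axis; weighs about 90 g, free hinge, falls shut when let go
- keeper_c_tab (a point): middle of the right (mould's -y) keeper's upright lifting tab: a flat fin 10 mm thick along the mould's y, 22 mm along its x, on the robot-side end of the keeper, 46 mm from the bolt axis; its top is 40 mm above the hinge axis (37 mm above the keeper's top face); this point lies 15 mm below the tab's top, 22 mm above the keeper's top face, and swings with the keeper
- keeper_c_hinge (a point): hinge axis of the right (mould's -y) keeper, beyond the bolt (32 mm on the mould's +x side of it), 95 mm above the mould's underside; the axis runs along the mould's y. With the keeper closed the tab point is 78 mm from it along the mould's -x and 25 mm above it; positive joint values lift the tab up and over toward the mould's +x
- finial: small plaster finial, 40 mm tall, 32 mm wide, standing on the mould's far margin, behind the strap; leave it alone. Origin: centre of the underside
- rosette: small round terracotta rosette, 36 mm wide, 14 mm tall, lying on the mould's far margin, behind the strap; leave it alone. Origin: centre of the underside
- pot: terracotta pot, 80 mm wide, 75 mm tall, on the table to the left of the mould; leave it alone. Origin: centre of the underside
- spatula: modelling spatula, 200 mm long, lying in front of the mould (between robot and mould); leave it alone. Origin: at the tool, handle toward its -x
- baluster: plaster baluster, 60 mm wide, 105 mm tall, standing to the right of the mould; leave it alone. Origin: centre of the underside
- key_block: plaster key block, 70 x 45 x 30 mm, lying beyond the mould; leave it alone. Origin: centre of the underside
- brush: brush, 170 mm long, lying beyond the mould; leave it alone. Origin: at the tool, handle toward its -x

How it is judged (in metres and radians):
On the way:
1. the loose bolt has been found: tapped down so that it sinks (value of joint any of bolt_a, bolt_b, bolt_c above 0.0045 m), for 0.2 s.
At the end, for the whole second after the job is handed in: the loose bolt is sunk (more than 4.5 mm), its keeper is held still at more than 0.65 rad by the fingers, which touch it, and the other two keepers lie closed (under 0.1 rad) with their bolts up (under 3.5 mm) (((value of joint bolt_a above 0.0045 m and value of joint keeper_a above 0.65 rad and velocity of joint keeper_a between -0.15 and 0.15 rad/s and value of joint each of keeper_b, keeper_c below 0.1 rad and value of joint each of bolt_b, bolt_c below 0.0035 m) or (value of joint bolt_b above 0.0045 m and value of joint keeper_b above 0.65 rad and velocity of joint keeper_b between -0.15 and 0.15 rad/s and value of joint each of keeper_a, keeper_c below 0.1 rad and value of joint each of bolt_a, bolt_c below 0.0035 m) or (value of joint bolt_c above 0.0045 m and value of joint keeper_c above 0.65 rad and velocity of joint keeper_c between -0.15 and 0.15 rad/s and value of joint each of keeper_a, keeper_b below 0.1 rad and value of joint each of bolt_a, bolt_b below 0.0035 m)) and contact force between the fingers and mould above 0.2 N); the arm keeps its last pose, push and grip.
It fails at once if the keeper of a bolt not found loose is opened (over 0.3 rad) ((value of joint keeper_a above 0.3 rad and value of joint bolt_a below 0.0035 m) or (value of joint keeper_b above 0.3 rad and value of joint bolt_b below 0.0035 m) or (value of joint keeper_c above 0.3 rad and value of joint bolt_c below 0.0035 m)).
It fails at once if a tool or casting standing around is moved by more than 30 mm (distance of any of finial, rosette, pot, spatula, baluster, key_block, brush from where it was at the start of the episode above 0.03 m).
It fails at once if a standing casting is tipped over (angle between any of finial, pot, baluster's own z axis and vertical above 0.6 rad).
It also fails if it takes over 48 s, if anything falls off the work surface, if the arm or the gripper's body presses on something with over 40 N, if the wrist force passes 120 N, or if a joint passes its speed limit or range.

## Working session

There is one attempt and no reset: what is moved stays moved. The work goes in short steps, Python scripts to look and compute and a tool call to move; the robot and the scene stay as the last step left them, time stands still between calls to the robot, and variables do not carry over. Pictures are saved under pics/ and viewed, and the job is handed in when it is done.

Besides the shell and the picture viewer there is one more tool, called after ">>>" as name(argument=value, ...), one argument or row to a line, values as JSON. drive_tool: Moves the arm, as the interface text tells. Its arguments: {"type":"object","properties":{"plan":{"type":"array"},"fingers":{"type":"number"}},"required":["plan"]}

```bash
mkdir -p pics; ls; cat > h.py <<'E'
import numpy as np, cv2
from bench import arm
def snap(n,f):
    d=arm.get_image(n); cv2.imwrite(f,d['image'][:,:,::-1]); return d
E
python3 - <<'E'
from h import *
import pickle
s=arm.read_state(); print({k:np.round(v,3).tolist() for k,v in s.items()})
D={n:snap(n,f'pics/{n}0.png') for n in ('scene','side','wrist')}
pickle.dump(D,open('D0.pkl','wb'))
for n,d in D.items(): print(n,np.round(d['K'],1).tolist(),d['dist'],np.round(d['R'],3).tolist(),np.round(d['t'],1))
E
```

```text
pics
{'clock': 0.0, 'joints': [-0.859, 0.386, 0.007, -0.0, -1.194, -0.259], 'joint_vel': [0.0, 0.0, -0.0, -0.003, 0.0, -0.0], 'joint_efforts': [0.001, -39.229, 18.84, 4.186, -0.005, 0.0], 'position': [273.206, -561.535, 255.236], 'ee_rot': [-0.224, 0.975, 0.001, -0.0], 'contact_force': [-0.812, -0.036, 0.263], 'wrist_torque': [-0.032, 0.007, -0.0], 'gripper_width': 85.216}
scene [[462.1, 0.0, 266.1], [0.0, 462.1, 192.7], [0.0, 0.0, 1.0]] [-0.15790637  0.          0.          0.          0.        ] [[0.461, 0.887, 0.003], [0.594, -0.306, -0.744], [-0.659, 0.345, -0.669]] [-331.8 -262.7 1657.7]
side [[368.2, 0.0, 256.3], [0.0, 368.2, 190.8], [0.0, 0.0, 1.0]] [-0.10002857  0.          0.          0.          0.        ] [[-0.994, -0.108, 0.018], [-0.076, 0.561, -0.824], [0.079, -0.821, -0.566]] [ 584.    84.3 1003.7]
wrist [[327.5, 0.0, 255.8], [0.0, 327.5, 189.8], [0.0, 0.0, 1.0]] [0.01938404 0.         0.         0.         0.        ] [[-0.438, 0.899, 0.003], [0.867, 0.422, 0.265], [0.237, 0.119, -0.964]] [622.8 -33.5 379.3]
```

View pics/scene0.png

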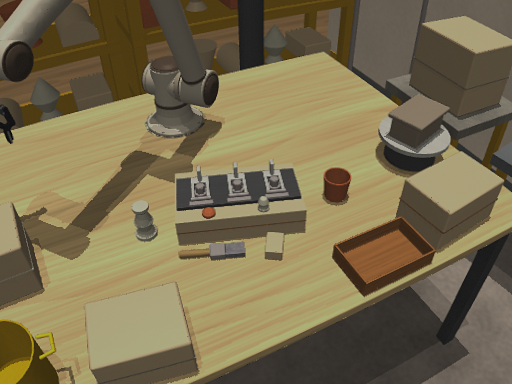

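View pics/side0.png

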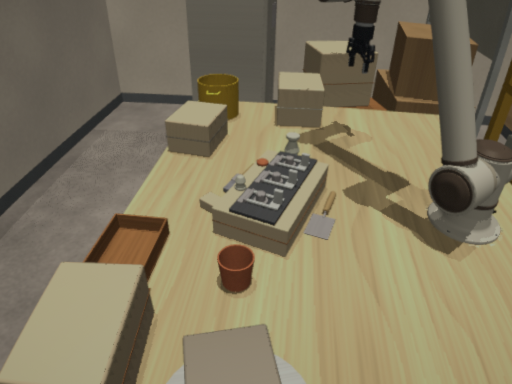

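View pics/wrist0.png

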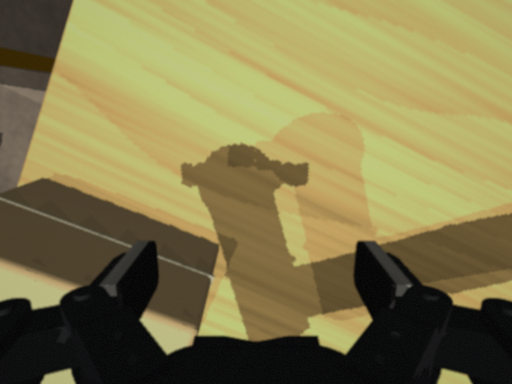

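The scene view shows the mould at about (240,205), the bolts near (200,188), (237,184) and (275,181), the finial and rosette on its near edge, and the pot at (337,184). I'll enlarge both views.

```bash
python3 - <<'E'
import cv2
a=cv2.imread('pics/scene0.png')[150:250,165:315]; cv2.imwrite('pics/sc.png',cv2.resize(a,None,fx=5.3,fy=5.3,interpolation=cv2.INTER_CUBIC))
a=cv2.imread('pics/side0.png')[140:250,195:335]; cv2.imwrite('pics/si.png',cv2.resize(a,None,fx=5,fy=5,interpolation=cv2.INTER_CUBIC))
E
```

```text
(no output)
```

View pics/sc.png

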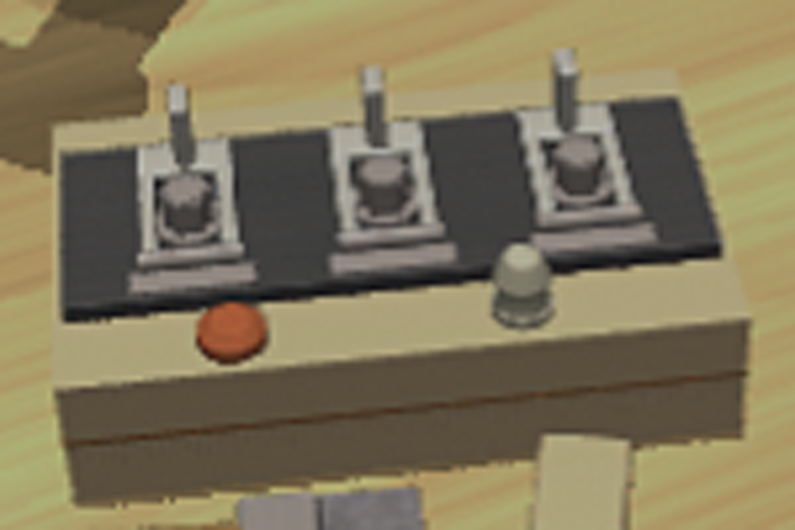

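View pics/si.png

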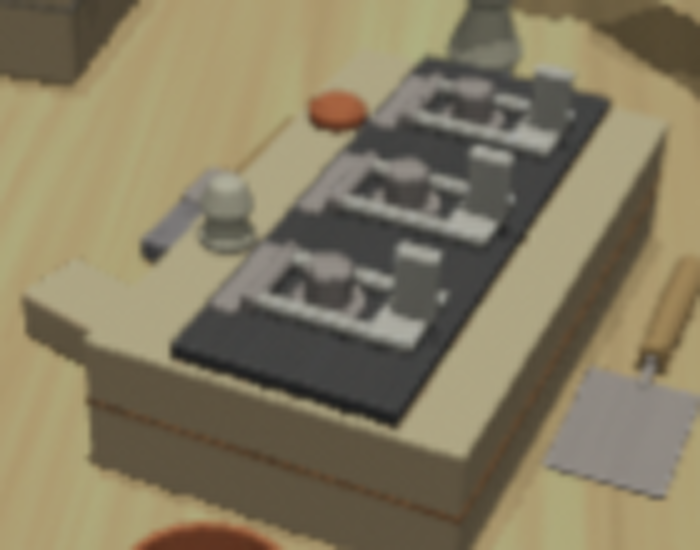

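```bash
cat > fit.py <<'E'
from h import *
import pickle
from scipy.optimize import least_squares
D=pickle.load(open('D0.pkl','rb'))
sc=[((100,170,80),748,320),((100,-170,80),55,388),((-100,-170,80),52,125),((-100,170,80),680,70),((55,165,90),720,245),((55,-165,90),65,308),((-65,-165,90),62,153),((-65,165,90),680,98),
((0,-100,112),187,188),((0,0,112),384,172),((0,100,112),578,152),((-46,-100,135),178,90),((-46,0,135),372,71),((-46,100,135),565,55)]
si=[((0,100,112),331,265),((0,0,112),408,170),((0,-100,112),474,88),((-46,100,135),418,250),((-46,0,135),490,155),((-46,-100,135),553,73),((-100,170,80),465,457),((100,170,80),85,338),((-100,-170,80),665,125),((-65,165,90),397,420),((55,165,90),175,350),((-65,-165,90),608,98),((55,-165,90),430,58)]
def proj(d,P): return cv2.projectPoints(np.array(P,float),cv2.Rodrigues(d['R'])[0],d['t'],d['K'],d['dist'])[0][:,0]
def W(p,M):
    c,s=np.cos(p[2]),np.sin(p[2]); M=np.array(M,float)
    return M@np.array([[c,s,0],[-s,c,0],[0,0,1]])+[p[0],p[1],p[3] if len(p)>3 else 0]
def res(p):
    o=[]
    for n,L,x0,y0,f in(('scene',sc,165,150,5.3),('side',si,195,140,5)):
        uv=np.array([[x0-.5+(a+.5)/f,y0-.5+(b+.5)/f] for _,a,b in L])
        o.append((proj(D[n],W(p,[l[0] for l in L]))-uv).ravel())
    return np.concatenate(o)
if __name__=='__main__':
    for p0 in ([500,0,0],[500,0,0,0]):
        r=least_squares(res,p0,loss='soft_l1',x_scale=[100,100,.1,10][:len(p0)]); print(r.x,np.sqrt(np.mean(r.fun**2))); print(np.round(res(r.x).reshape(-1,2),1).tolist())
    p=r.x
    print(W(p,[(0,100,112),(0,0,112),(0,-100,112),(-46,0,120)]))
E
python3 fit.py
```

```text
[ 5.35910183e+02  7.31864023e+00 -3.30889411e-01] 0.5941924693594918
[[0.7, -0.4], [-0.3, 0.2], [0.1, -0.0], [-1.0, -0.5], [0.8, -0.5], [-0.8, 0.1], [-0.4, -0.3], [-0.2, -0.8], [-0.5, 0.1], [-0.2, -0.5], [0.2, -0.2], [-0.3, 1.0], [0.1, 1.2], [0.1, 0.9], [-0.4, 0.7], [-0.1, 0.4], [0.1, 0.3], [0.1, 0.7], [0.4, 0.1], [0.3, -0.2], [-0.3, 0.9], [-0.5, 0.9], [1.0, -0.3], [0.1, -0.7], [-1.5, -0.9], [1.0, 0.2], [-0.8, -0.7]]
[ 5.35941827e+02  7.33509756e+00 -3.30811461e-01  1.08826625e-01] 0.5934166816404859
[[0.7, -0.4], [-0.3, 0.2], [0.1, -0.0], [-1.0, -0.5], [0.8, -0.5], [-0.8, 0.0], [-0.4, -0.3], [-0.2, -0.8], [-0.5, 0.0], [-0.1, -0.5], [0.2, -0.2], [-0.2, 1.0], [0.1, 1.2], [0.1, 0.9], [-0.4, 0.6], [-0.1, 0.4], [0.1, 0.3], [0.0, 0.6], [0.4, 0.1], [0.3, -0.2], [-0.3, 0.9], [-0.5, 0.9], [1.0, -0.4], [0.1, -0.7], [-1.5, -0.9], [1.0, 0.1], [-0.8, -0.7]]
[[568.42288678 101.91300595 112.10882663]
 [535.94182701   7.33509756 112.10882663]
 [503.46076725 -87.24281084 112.10882663]
 [492.43598915  22.27638505 120.10882663]]
```

>>> drive_tool(
  plan=[
    [[0,0,0],9],
    [[0,0,0],9],
    [[0,0,0],9],
    [[0,0,0],9],
    [[0,0,0],8.9],
    [[-0.006,0.05,0],0],
    [[-0.006,0.05,0],0],
    [[-0.006,0.05,0],0],
    [[-0.006,0.05,0],0],
    [[-0.006,0.05,0],0],
    [[0,0,0],0],
  ],
  fingers=1,
)

```text
clock: 1.52
position: [384.0, -332.9, 256.4]
ee_rot: [0.162, 0.987, 0.0, 0.0]
contact_force: [0.8, -0.1, 1.0]
gripper_width: -0.3
```

```bash
cat >> h.py <<'E'
from scipy.spatial.transform import Rotation as Ro
P=[535.94,7.33,-.3308]
def tool(mpt):
    "tcp->mould point as tool shift (mm); and yaw error"
    s=arm.read_state(); c,q=np.cos(P[2]),np.sin(P[2])
    w=np.array([c*mpt[0]-q*mpt[1]+P[0],q*mpt[0]+c*mpt[1]+P[1],mpt[2]])
    R=Ro.from_quat(s['ee_rot']).as_matrix(); y=R[:,1]
    p=np.array(s['position']); m=p[:2]-P[:2]
    print('t',round(s['clock'],2),'tcp mould',np.round([c*m[0]+q*m[1],-q*m[0]+c*m[1],p[2]],1),'shift',np.round(R.T@(w-s['position']),1),'turn needed deg',round(np.degrees(np.arctan2(y[1],y[0])-P[2]-np.pi/2),2),'F',np.round(s['contact_force'],1),'w',round(s['gripper_width'],1),'z',np.round(R[:,2],3))
E
python3 -c "
from h import *
tool((0,-100,150))"
```

```text
t 1.52 tcp mould [ -33.2 -371.1  256.4] shift [-34.5 270.9 106.5] turn needed deg 0.27 F [ 0.8 -0.1  1. ] w -0.3 z [ 0.  0. -1.]
```

>>> drive_tool(
  plan=[
    [[-0.006,0.045,0],0.3],
    [[-0.006,0.045,0],0],
    [[-0.006,0.045,0.005],0],
    [[-0.006,0.045,0.01],0],
    [[-0.005,0.045,0.025],0],
    [[-0.005,0.045,0.035],0],
    [[0,0,0.03],0],
    [[0,0,0],0],
    [[0,0,0],0],
  ],
)

```text
clock: 2.65
position: [504.6, -92.3, 152.3]
ee_rot: [0.168, 0.986, -0.0, 0.001]
contact_force: [-0.7, -0.8, -0.5]
gripper_width: -0.1
```

```bash
python3 -c "
from h import *
tool((0,-100,137))
snap('wrist','pics/w1.png')
for n in('scene','side'):
  d=snap(n,'pics/'+n+'1.png')
a=cv2.imread('pics/side1.png')[100:250,195:355]; cv2.imwrite('pics/side1c.png',cv2.resize(a,None,fx=4,fy=4,interpolation=cv2.INTER_CUBIC))
"
```

```text
t 2.65 tcp mould [   2.7 -104.4  152.3] shift [ 2.8  4.4 15.3] turn needed deg -0.34 F [-0.7 -0.8 -0.5] w -0.1 z [ 0.002 -0.    -1.   ]
```

View pics/w1.png

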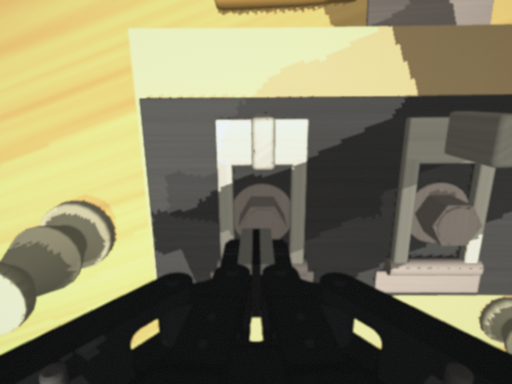

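View pics/side1c.png

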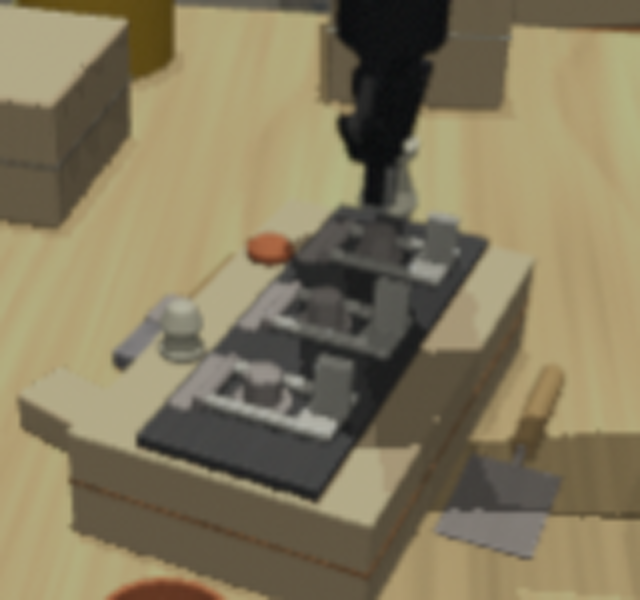

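The wrist view shows bolt c's head at (262,200), just ahead of the shut tips at (255,240), which agrees with the computed offset. Next I'll correct the position and probe down.

>>> drive_tool(
  plan=[
    [[0.0028,0.0044,0.004],-0.3],
    [[0,0,0.005],0],
    [[0,0,0.004],0],
    [[0,0,0.002],0],
    [[0,0,0.002],0],
    [[0,0,0],0],
  ],
)

```text
clock: 3.55
position: [502.6, -86.4, 136.4]
ee_rot: [0.164, 0.986, -0.0, -0.0]
contact_force: [-5.6, 2.7, 14.7]
gripper_width: -0.1
```

```bash
python3 -c "
from h import *
tool((0,-100,137))"
```

```text
t 3.55 tcp mould [ -1.1 -99.5 136.4] shift [-1.1 -0.5 -0.6] turn needed deg 0.05 F [-5.6  2.7 14.7] w -0.1 z [-0.    -0.001 -1.   ]
```

>>> drive_tool(
  plan=[
    [[0,0,0.001],0],
    [[0,0,0],0],
  ],
)

```text
clock: 3.8
position: [502.6, -86.4, 136.4]
ee_rot: [0.164, 0.986, -0.0, 0.0]
contact_force: [-8.0, 4.3, 19.6]
gripper_width: -0.0
```

Bolt c holds at 20 N with the tip at 136.4 mm, which is the expected head height, so it's tight. On to bolt b.

>>> drive_tool(
  plan=[
    [[0,0,-0.006],0],
    [[0,0,-0.012],0],
    [[0,0.025,0],0],
    [[0,0.025,0],0],
    [[0,0.025,0],0],
    [[0,0.025,0],0],
    [[0,0,0],0],
    [[0,0,0],0],
  ],
)

```text
clock: 4.8
position: [535.0, 7.9, 151.2]
ee_rot: [0.165, 0.986, -0.0, -0.0]
contact_force: [0.1, -0.3, -0.2]
gripper_width: 0.1
```

```bash
python3 -c "
from h import *
tool((0,0,137))"
```

```text
t 4.8 tcp mould [ -1.1   0.2 151.2] shift [-1.1 -0.2 14.2] turn needed deg -0.01 F [ 0.1 -0.3 -0.2] w 0.1 z [-0.001 -0.    -1.   ]
```

>>> drive_tool(
  plan=[
    [[-0.001,0,0.006],0],
    [[0,0,0.005],0],
    [[0,0,0.002],0],
    [[0,0,0.002],0],
    [[0,0,0.001],0],
    [[0,0,0],0],
  ],
)

```text
clock: 5.55
position: [536.0, 7.5, 136.5]
ee_rot: [0.164, 0.986, -0.0, -0.0]
contact_force: [-4.1, -0.6, 7.2]
gripper_width: 0.3
```

>>> drive_tool(
  plan=[
    [[0,0,0.001],0],
    [[0,0,0.001],0],
    [[0,0,0],0],
  ],
)

```text
clock: 5.92
position: [536.1, 7.5, 136.4]
ee_rot: [0.164, 0.986, -0.0, 0.0]
contact_force: [-6.5, 0.6, 17.2]
gripper_width: 0.1
```

Bolt b holds at 17 N, so it's tight too. On to bolt a.

>>> drive_tool(
  plan=[
    [[0,0,-0.006],0],
    [[0,0,-0.012],0],
    [[0,0.025,0],0],
    [[0,0.025,0],0],
    [[0,0.025,0],0],
    [[0,0.025,0],0],
    [[0,0,0],0],
    [[0,0,0.006],0],
    [[0,0,0.005],0],
    [[0,0,0],0],
  ],
)

```text
clock: 7.18
position: [568.1, 101.7, 139.6]
ee_rot: [0.165, 0.986, -0.0, -0.001]
contact_force: [-0.4, -0.5, -0.6]
gripper_width: -0.1
```

```bash
python3 -c "
from h import *
tool((0,100,137))"
```

```text
t 7.17 tcp mould [ -0.2  99.7 139.6] shift [-0.2  0.3  2.6] turn needed deg -0.05 F [-0.4 -0.5 -0.6] w -0.1 z [-0.001 -0.001 -1.   ]
```

>>> drive_tool(
  plan=[
    [[0,0,0.002],0],
    [[0,0,0.002],0],
    [[0,0,0.002],0],
    [[0,0,0.002],0],
    [[0,0,0],0],
  ],
)

```text
clock: 7.8
position: [568.8, 102.3, 132.2]
ee_rot: [0.165, 0.986, -0.0, 0.0]
contact_force: [-0.4, -1.1, 1.5]
gripper_width: -0.3
```

Bolt a is giving way, already below 136 mm with only 1.5 N. I'll keep pushing to the end.

>>> drive_tool(
  plan=[
    [[0,0,0.0015],0],
    [[0,0,0.0015],0],
    [[0,0,0.001],0],
    [[0,0,0.001],0],
    [[0,0,0],0],
    [[0,0,0],0],
  ],
)

```text
clock: 8.55
position: [568.9, 102.3, 130.0]
ee_rot: [0.164, 0.986, -0.0, 0.001]
contact_force: [-5.2, -2.0, 14.7]
gripper_width: -0.1
```

Bolt a has sunk about 6.5 mm and bottomed out at 15 N, so it's the loose one. Next I'll rise, half open the fingers, and go over its tab.

>>> drive_tool(
  plan=[
    [[0,0,-0.01],0],
    [[0,0,-0.02],0],
    [[0,0,-0.02],0],
    [[0.015,0,0],0],
    [[0.016,0,0],0],
    [[0.015,0,0],0],
    [[0,0,0],0],
    [[0,0,0],0],
  ],
  fingers=0.1,
)

```text
clock: 9.55
position: [525.2, 117.6, 177.3]
ee_rot: [0.164, 0.986, -0.0, 0.0]
contact_force: [0.1, 0.7, 0.3]
gripper_width: 38.5
```

```bash
python3 -c "
from h import *
tool((-46,100,131))
snap('wrist','pics/w2.png')
d=snap('side','pics/side2.png')
a=cv2.imread('pics/side2.png')[100:250,195:355]; cv2.imwrite('pics/side2c.png',cv2.resize(a,None,fx=4,fy=4,interpolation=cv2.INTER_CUBIC))
"
```

```text
t 9.55 tcp mould [-45.9 100.8 177.3] shift [ 0.1 -0.8 46.3] turn needed deg 0.03 F [0.1 0.7 0.3] w 38.5 z [ 0. -0. -1.]
```

View pics/w2.png

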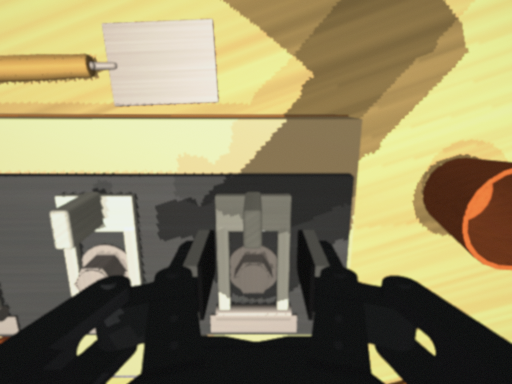

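View pics/side2c.png

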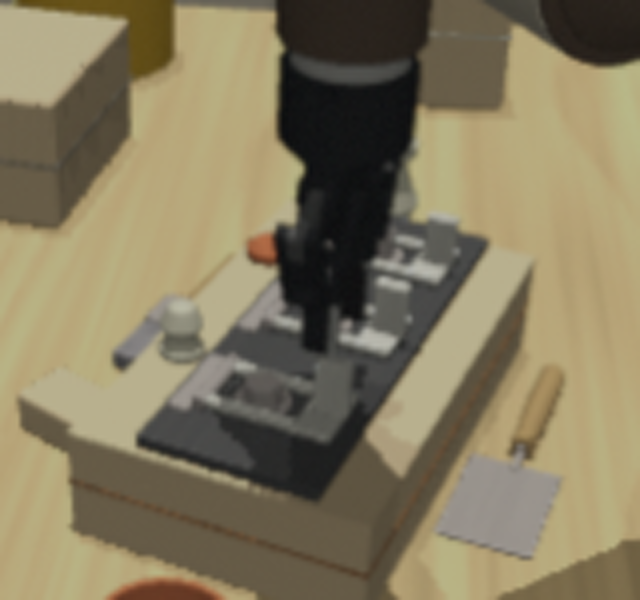

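The tab at (253,215) is centred between the fingers at (208,…) and (303,…), and bolt a is visibly lower. I'll go down and close.

>>> drive_tool(
  plan=[
    [[0,-0.0008,0.012],0],
    [[0,0,0.012],0],
    [[0,0,0.012],0],
    [[0,0,0.01],0],
    [[0,0,0],0],
    [[0,0,0],0],
  ],
)

```text
clock: 10.4
position: [525.2, 116.7, 131.5]
ee_rot: [0.165, 0.986, 0.0, 0.0]
contact_force: [-0.8, 0.2, 0.4]
gripper_width: 38.5
```

>>> drive_tool(
  plan=[
    [[0,0,0],0],
    [[0,0,0],0],
    [[0,0,0],0],
    [[0,0,0],0],
    [[0,0,0],0],
    [[0,0,0],0],
  ],
  fingers=1,
)

```text
clock: 11.15
position: [524.8, 115.9, 131.9]
ee_rot: [0.165, 0.986, -0.0, -0.0]
contact_force: [-1.5, -5.7, 4.8]
gripper_width: 8.8
```

```bash
python3 -c "
from h import *
tool((-46,100,131))
h=np.array([32,95.]);
gx,gz=-46-32,126-95
for th in np.arange(0,1.01,.1):
  c,s=np.cos(th),np.sin(th)
  print(round(th,1), 'up',round(-gx*s+gz*c-gz,1),'mould+x',round(gx*c+gz*s-gx,1))
"
```

```text
t 11.15 tcp mould [-45.8  99.1 131.9] shift [0.2 0.9 0.9] turn needed deg 0.01 F [-1.5 -5.7  4.8] w 8.8 z [-0.    -0.001 -1.   ]
0.0 up 0.0 mould+x 0.0
0.1 up 7.6 mould+x 3.5
0.2 up 14.9 mould+x 7.7
0.3 up 21.7 mould+x 12.6
0.4 up 27.9 mould+x 18.2
0.5 up 33.6 mould+x 24.4
0.6 up 38.6 mould+x 31.1
0.7 up 43.0 mould+x 38.3
0.8 up 46.6 mould+x 45.9
0.9 up 49.4 mould+x 53.8
1.0 up 51.4 mould+x 61.9
```

Gripped. I'll follow the arc about the hinge, first to 0.4 rad.

>>> drive_tool(
  plan=[
    [[0,-0.0007,0],0],
    [[-0.0035,0,-0.0076],0],
    [[-0.0042,0,-0.0073],0],
    [[-0.0049,0,-0.0068],0],
    [[-0.0056,0,-0.0062],0],
    [[0,0,0],0],
    [[0,0,0],0],
  ],
)

```text
clock: 12.02
position: [541.9, 109.8, 159.5]
ee_rot: [0.165, 0.986, -0.0, 0.0]
contact_force: [-2.0, 0.2, -4.6]
gripper_width: 8.8
```

```bash
python3 -c "
from h import *
tool((-46,100,131))
d=snap('side','pics/side3.png')
a=cv2.imread('pics/side3.png')[100:250,195:355]; cv2.imwrite('pics/side3c.png',cv2.resize(a,None,fx=4,fy=4,interpolation=cv2.INTER_CUBIC))
"
```

```text
t 12.03 tcp mould [-27.7  98.9 159.5] shift [18.3  1.1 28.5] turn needed deg -0.01 F [-2.   0.2 -4.6] w 8.8 z [ 0. -0. -1.]
```

View pics/side3c.png

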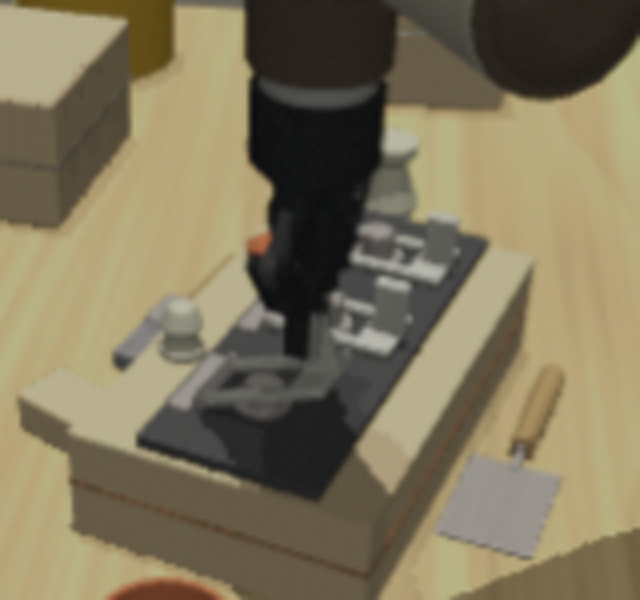

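The keeper is swinging up in the fingers with low forces. I'll continue to 0.9 rad.

>>> drive_tool(
  plan=[
    [[-0.0062,0,-0.0057],0],
    [[-0.0067,0,-0.005],0],
    [[-0.0072,0,-0.0044],0],
    [[-0.0076,0,-0.0036],0],
    [[-0.0079,0,-0.0028],0],
    [[0,0,0],0],
    [[0,0,0],0],
    [[0,0,0],0],
  ],
)

```text
clock: 13.08
position: [575.8, 98.2, 180.9]
ee_rot: [0.165, 0.986, -0.0, 0.0]
contact_force: [-1.7, 0.5, -7.5]
gripper_width: 8.8
```

```bash
python3 -c "
from h import *
tool((-46,100,131))
for n,(r0,r1,c0,c1) in {'side':(100,250,195,355),'scene':(110,260,165,315)}.items():
  snap(n,'pics/'+n+'4.png')
  a=cv2.imread('pics/'+n+'4.png')[r0:r1,c0:c1]; cv2.imwrite('pics/'+n+'4c.png',cv2.resize(a,None,fx=4,fy=4,interpolation=cv2.INTER_CUBIC))
"
```

```text
t 13.07 tcp mould [  8.2  98.9 180.9] shift [54.3  1.1 49.8] turn needed deg 0.0 F [-1.7  0.5 -7.5] w 8.8 z [ 0.001 -0.    -1.   ]
```

View pics/side4c.png

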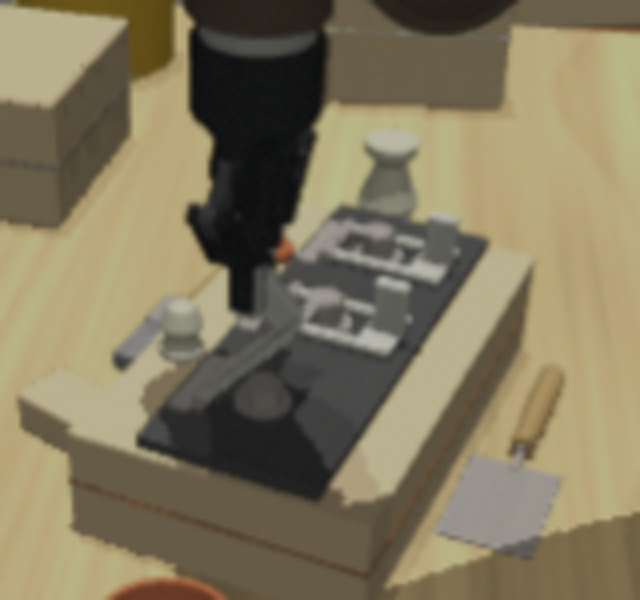

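View pics/scene4c.png

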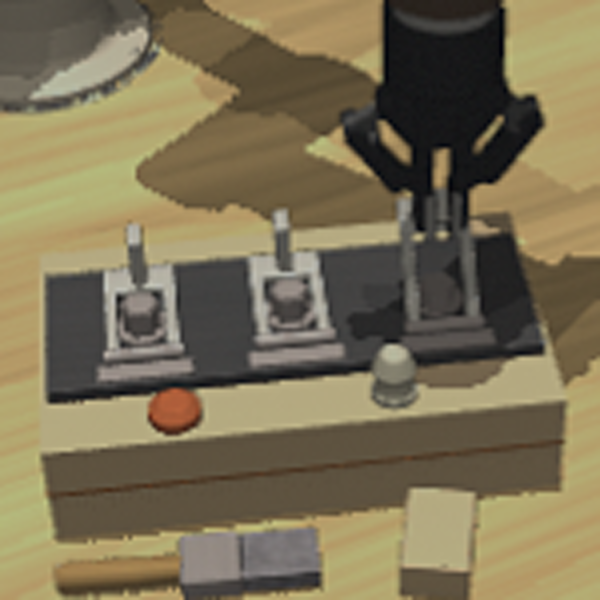

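Keeper a stands open at roughly 50°, with its tab in the fingers. The other two keepers lie closed and the castings are where they were. Handing in.

```bash
python3 -c "
from h import *
tool((-46,100,131)); print(np.abs(arm.read_state()['joint_vel']).max())
print(arm.job_done())"
```

```text
t 13.18 tcp mould [  8.2  98.9 180.8] shift [54.2  1.1 49.8] turn needed deg 0.01 F [-1.9  0.6 -6.7] w 8.9 z [ 0.001 -0.    -1.   ]
0.0024839234725152017
the job is handed in; nothing more can be done
None
```

I found the loose bolt and handed the job in at 13.2 s, with the gripper still holding its keeper open. It is bolt a, the left one.

- **Tapping:** bolts c and b held at 20 N and 17 N. Both stopped the tool at 136.4 mm, the expected head height. Bolt a gave way at low force and bottomed out about 6.5 mm lower at 15 N.
- **Keeper:** I gripped keeper a by its tab and followed the hinge arc to about 0.9 rad (roughly 50°). That angle comes from the tool's path, and the pictures agree with it.
- **Last checks:** the tab was in the fingers with the opening reading 8.9 mm. The tab is 10 mm thick, so that is about 1 mm narrower than expected. The arm was still, with about 7 N on the tool. In the last pictures keepers b and c lie closed, and the castings and tools in view look unmoved; the pot is only partly in frame.

No check failed.

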